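# Set a microphone in the inspection cradle and swing the magnifier over its grille

### The job

Take the microphone with the red rings from the grey rest and lay it in the sloping yellow cradle, grille end uppermost and tail end down by the foot stop, lowering it all the way into both V's before you let go. Then swing the bench magnifier on its stiff arm so that the middle of the lens stands straight above the microphone's round grille, and leave it there. Do not drop the microphone on the bench, and leave the blue-ringed microphone and everything else on the bench where they are.

Things in the scene. Friction and masses are not known exactly. Their poses are not given: they have to be found in the camera images.
- mic_red: microphone to inspect: black tube 32 mm in diameter, red neck ring and red tail cap, steel ball grille 48 mm in diameter; 171 mm long, 0.18 to 0.36 kg. Origin on the tube axis, best place to grip (mass centre within 10 mm); own x along the axis to the grille: tail face at -72.5 mm, tube end +57.5 mm. Starts level in either place of the rest, axis 50 mm above the bench, grille away from the robot
- mic_red_head (a point): centre of the red-ringed microphone's ball grille, on its axis at x = +74.5 mm
- mic_blue: an identical microphone with blue ring and blue tail cap, in the other place of the rest; to be left alone
- rack: fixed grey rest: base plate 120 x 240 x 10 mm, origin under its centre; places at y = +70 and -70 mm in its frame, along its x, each of two V saddles 14 mm thick at x = +42.5 and -42.5 mm, tops 51 mm above the bench; between them 71 mm is free for the fingers
- cradle: fixed steel stand of the sloping cradle: foot plate 130 x 100 x 12 mm, origin under its centre; own x points uphill, horizontally away from the robot. As the cradle slopes, the microphone must be laid in it with the tool leaning 30 degrees, fingers square to the slope
- cradle_v: yellow cradle on the stand: two 90-degree V saddles 14 mm thick at x = +42.5 and -42.5 mm (71 mm free between) and a foot stop (face at x = -72.5 mm). Own x points uphill along the slope, 30 degrees above level; own z square to the slope, up. Its origin, 105 mm above the bench, is where the origin of a fully seated microphone comes; saddle sides reach up to z = 0
- upper_arm (a point): middle of the magnifier's white upper arm, 22 mm wide and 250 mm long from shoulder axis to elbow axis, exactly halfway between them; height 218 mm. The shoulder is a stiff vertical hinge on a fixed post (22 mm thick, foot 110 mm in diameter); from it the upper arm can point anywhere in the half circle from -x, through -y, round to nearly +x
- mag_elbow: the magnifier's forearm with the lens head. Origin on the elbow, the second vertical hinge, 250 mm from the shoulder axis, height 232 mm; own x points from the lens towards the elbow. Both hinges are stiff (friction about 0.35 N m each) and stay where left. Seen from above the forearm bends clockwise from the upper arm's line, by 0 (straight) to 2.5 rad; it cannot bend the other way
- lens (a point): centre of the magnifier lens, 250 mm from the elbow axis; white round head 150 mm in diameter, 20 mm thick, clear glass 120 mm, its top 248 mm above the bench. It swings level only: height constant
- handle (a point): orange upright knob on the lens head, for moving the magnifier: round, 24 mm in diameter, spinning freely on its pin (so the fingers need not turn with it), top 304 mm above the bench, rising from an orange block whose top is at 246 mm; this point lies on its axis at height 280 mm. It lies 335 mm from the elbow axis on the straight line from elbow through lens, 85 mm beyond the lens centre
- spray_can: blue aerosol can, 52 mm in diameter, 150 mm tall, bystander; origin under its centre
- white_bottle: white bottle with red cap, 56 mm in diameter, 140 mm tall, bystander; origin under its centre
- tape_roll: black roll of tape lying flat, 90 mm across, 24 mm high, bystander; origin under its centre
- screwdriver: red-handled screwdriver, 190 mm long, lying on the bench, bystander; own x along it to the tip
- mouse: black and grey computer mouse, 105 x 60 x 33 mm, bystander; origin under its centre
Mind the look-alikes: they are no part of the job. What is shaped like the mic_red but pink is not meant.

How it is judged:
By the outcome, as a careful person would: the job done as asked, in the order asked, and still so for the second after the job is handed in, with the robot touching nothing.
It also fails if it takes over 64 s, if anything falls off the work surface, if the arm or the gripper's body presses on something with over 40 N, if the wrist force passes 120 N, or if a joint passes its speed limit or range.

### The arm

A 6-joint arm with a two-finger parallel gripper is mounted at the origin on the work surface. World frame = base frame: x ahead of the robot, y to its left, z up, the work surface at z = 0. Lengths are in m, angles in rad, forces in N, time in s.
With the tool pointing down it reaches from about 0.3 to 0.875 m from the base axis. Payload 6.4 kg.
Tool frame: the origin (TCP) lies midway between the tips of the shut fingers; the grasp point (between the pads) lies 19 mm behind it (ctrl.tcp_to_grasp is the distance from the TCP to the grasp point, in m); z points along the fingers, y is the direction in which the jaws open and shut (so a half turn about z gives the same grasp; the last joint's range is limited). The gripper opens to 85 mm and grips with 20 to 120 N. Pads are 22 mm wide; open, the fingers measure 114 mm over their backs; the gripper's body (76 mm by 85 mm) begins 54 mm behind the grasp point. The pads swing forward as they close: fully open they stand 13 mm farther back than shut.
Start: joints at [0.941, 0.181, 1.607, -0, 1.354, -0.206], TCP at [0.236, 0.524, 0.231] pointing down, gripper open.
Joint ranges: [-2.99, 2.99], [-0.89, 2.07], [0.3, 2.58], [-1.14, 4.28], [0, 2.63], [-3.12, 3.12]. Speed limits (rad/s): [2.57, 2.57, 3.01, 3.14, 3.14, 3.14].

### API

Orientations are given as a unit quaternion [w, x, y, z].
In Python, from bench import monitor, imaging, order, spotter, ctrl gives the robot as it stands.
- The arm moves only by the shell command python3 -m pendant 'ROWS'. ROWS is JSON, a list that holds one entry, the list of rows, each a list of 5 numbers: the shift along the world's x, y, z in mm, then the turn about the world's z in degrees, then the finger opening in mm, from 0 to 85.4. A call has 1 to 8 rows; each row shifts and turns the commanded pose from where the row before left it; what a row does not reach is not made up. A row lasts 1/8 s, in which the tool goes at most 62.5 mm and 10.7 degrees, less where a joint would pass 70% of its speed; a pose out of reach is approached as far as the arm can. A call with a gripper value outside its range is refused whole. The fingers move at their own pace and stop on an object; the grip force is fixed at half the most. Time passes only in rows, so rows that do not move let the fingers close. It gives the time, the measured TCP pose, the force and the opening at its end, in the units of the state.
- monitor.get_obs(): the state, without advancing time (a new reading comes with each control period).
- imaging.camera(name): name is "side" or "top" or "wrist"; returns a dict with "img" (480x640x3 uint8, red, green, blue), "vfov" (degrees; the focal length in pixels is half the picture's height over the tangent of half this angle, whatever the lens; pixels are square), "cx", "cy" (the principal point, pixels), "origin" and "orientation" of the camera in the world. Camera axes: x right, y down, z forward; pixel columns grow to the right and rows downward; lengths in m; the calibration is good to about 2 mm. A picture is of the moment at which its call begins. There is no depth.
- order.hand_in(): hands the job in, once; it reports no verdict.
Trained networks look in the newest picture that a camera, given by its name, has taken for a name from the list of things; names that differ only in an ending like _2 or _b are one class to them, and where a whole thing is asked for, a point or a joint stands for the part that bears it (a point fixed in the world has none). Each returns a list of dicts, best first, with "confidence" (0 to 1); they miss things now and then, are a little off and sometimes report something else, mostly with a low value. They report only what shows in the picture. A call takes as long as a camera call. They do not tell look-alikes from the thing itself.
- spotter.recognise(camera, thing): "at" ([x, y, z] in m, in the coordinates of the camera as it stood for that picture, good to about 4 mm: the middle of the surface that is visible of it).
- spotter.tip_of(camera, thing): "at" ([x, y, z] in m, in the coordinates of the camera as it stood for that picture, good to about 4 mm: a listed point, or the origin of a listed thing).
The state is a dict: "time_s": time; "q": joint angles; "dq": joint speeds; "joint_efforts": joint torques, N m; "eef_pos": TCP position; "eef_rot": TCP orientation; "wrist_force": force on the tool from outside, world axes, zero at the start; "torque": the same for the moment, N m; "opening": opening from 0.0 (shut) to 1.0 (fully open).
Only numpy, scipy, OpenCV 4.12 (cv2) and the standard library are available. Lean on these libraries where they do the work, as an engineer would, in place of code of your own. Each camera call takes 0.05 s, during which the arm holds its last target. There are 200 camera calls.

## Working session

There is one attempt and no reset: what is moved stays moved. The work goes in short steps, Python scripts to look and compute and a shell command to move; the robot and the scene stay as the last step left them, time stands still between calls to the robot, and variables do not carry over. Pictures are saved under pics/ and viewed, about 8 in all and at most 12, crops included, and the job is handed in when it is done.

```bash
ls; mkdir -p pics; cat > h.py <<'E'
import numpy as np, cv2
from bench import monitor, imaging, order, spotter, ctrl
from scipy.spatial.transform import Rotation as R
def rot(q): return R.from_quat([q[1],q[2],q[3],q[0]]).as_matrix()
def cam(n,save=None,box=None,scale=1):
    c=imaging.camera(n); c['R']=rot(c['orientation']); c['o']=np.array(c['origin']); c['f']=240/np.tan(np.radians(c['vfov'])/2)
    if save:
        im=c['img'][:,:,::-1]
        if box: im=im[box[1]:box[3],box[0]:box[2]]
        cv2.imwrite('pics/'+save,cv2.resize(im,None,fx=scale,fy=scale,interpolation=cv2.INTER_CUBIC))
    return c
def w(c,p): return c['R']@np.array(p)+c['o']
def pix(c,P):
    p=c['R'].T@(np.array(P)-c['o']); return np.array([c['cx']+c['f']*p[0]/p[2],c['cy']+c['f']*p[1]/p[2]])
def ray(c,u,v,z):
    d=c['R']@np.array([(u-c['cx'])/c['f'],(v-c['cy'])/c['f'],1]); return c['o']+d*(z-c['o'][2])/d[2]
def find(c,n,t,k=3,fn='tip_of'):
    for r in getattr(spotter,fn)(n,t)[:k]:
        P=w(c,r['at']); print(n,t,np.round(P*1000).astype(int),'conf %.2f'%r['confidence'],'pix',np.round(pix(c,P)).astype(int),{k:v for k,v in r.items() if k not in('at','confidence')} or '')
E
python3 - <<'E'
from h import *
for n in('top','side'):
    c=cam(n,n+'1.png'); print(n,c['o'].round(3),c['R'][:,2].round(2))
    for t in 'mic_red mic_red_head mic_blue rack cradle cradle_v upper_arm mag_elbow lens handle'.split(): find(c,n,t)
    if n=='top':
        for t in 'spray_can white_bottle tape_roll screwdriver mouse'.split(): find(c,n,t,1)
print(ctrl.tcp_to_grasp, [a for a in dir(ctrl) if a[0]!='_'], monitor.get_obs())
E
```

```text
pics
top [0.238 0.037 1.588] [ 0.19  0.   -0.98]
top mic_red [ 275 -202   21] conf 0.68 pix [402 337] 
top mic_red [ 259 -409   24] conf 0.61 pix [483 343] 
top mic_red_head [ 297 -130   22] conf 0.97 pix [374 329] 
top mic_red_head [ 336 -397   21] conf 0.90 pix [476 312] 
top mic_red_head [ 543 -413   48] conf 0.59 pix [480 232] 
top mic_blue [ 504 -257   50] conf 0.70 pix [421 248] 
top rack [ 492 -325    0] conf 0.65 pix [443 255] 
top rack [704 232 217] conf 0.64 pix [226 156] 
top cradle [572 -15 105] conf 0.74 pix [328 218] 
top cradle_v [572 -15 105] conf 0.74 pix [328 218] 
top upper_arm [706 232 218] conf 0.67 pix [226 155] 
top mag_elbow [657 119 233] conf 0.59 pix [273 172] 
top lens [518 326 240] conf 0.78 pix [183 230] 
top lens [483 393 279] conf 0.56 pix [149 242] 
top handle [480 395 284] conf 0.77 pix [147 243] 
top handle [705 236 215] conf 0.58 pix [225 155] 
top spray_can [603 449   1] conf 0.63 pix [157 218] 
top white_bottle [510 500   1] conf 0.84 pix [136 252] 
top tape_roll [ 754 -181    2] conf 0.78 pix [386 162] 
top screwdriver [444 188   0] conf 0.56 pix
[... 974 characters left out ...]
7 ['MotionError', 'tcp_to_grasp'] {'time_s': 1.35, 'q': array([ 9.40712268e-01,  1.80769934e-01,  1.60699206e+00, -1.68664164e-05,
        1.35377602e+00, -2.06299875e-01]), 'dq': array([-0.00110072, -0.00047382,  0.00057772, -0.00056034, -0.00150108,
       -0.00069563]), 'joint_efforts': array([ 5.29174595e-04, -4.44844687e+01, -3.51676297e+01, -1.98870775e-04,
        7.51774205e-04, -5.53041730e-06]), 'eef_pos': array([0.23645239, 0.5241623 , 0.23130922]), 'eef_rot': array([1.86206393e-05, 2.10308275e-01, 9.77635120e-01, 2.16211883e-05]), 'wrist_force': array([ 0.60988514,  0.33829731, -0.96484725]), 'torque': array([-0.02071512,  0.00845929, -0.01762406]), 'opening': 1.0015764841951305}
```

View pics/top1.png

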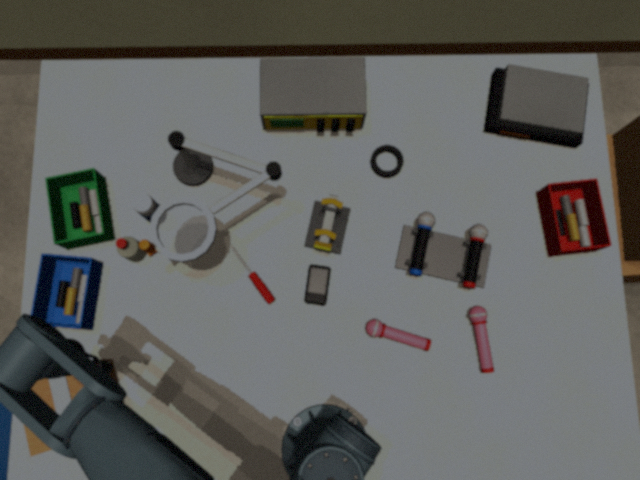

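View pics/side1.png

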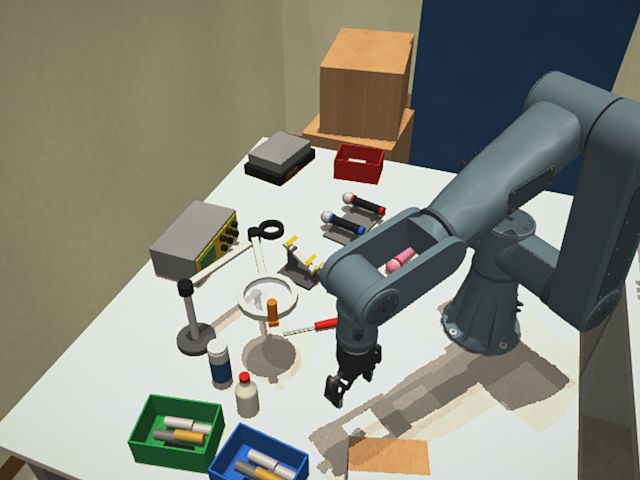

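```bash
python3 - <<'E'
from h import *
c=cam('top','crop1.png',(290,180,510,380),3)
hsv=cv2.cvtColor(c['img'],cv2.COLOR_RGB2HSV)
def blobs(m,amin):
    n,l,s,ce=cv2.connectedComponentsWithStats(m.astype(np.uint8)); 
    return [(s[i,4],ce[i]) for i in range(1,n) if s[i,4]>=amin]
H,S,V=[hsv[:,:,i].astype(int) for i in range(3)]
m=(H>20)&(H<35)&(S>120)&(V>80); m[:,:300]=0; m[:180]=0; m[:,360:]=0
for a,p in blobs(m,8): print('yel',a,p.round(1),[ (1000*ray(c,*p,z)).round() for z in(.126,.084)])
for nm,m in (('red',((H<6)|(H>174))&(S>150)&(V>60)),('blue',(H>100)&(H<125)&(S>130)&(V>50))):
    m=m.copy(); m[:,:380]=0; m[:220]=0; m[290:]=0; m[:,500:]=0
    for a,p in blobs(m,4): print(nm,a,p.round(1),(1000*ray(c,*p,.05)).round())
E
python3 -m pendant '[[[0,0,62,0,85],[30,-55,20,10,85],[30,-55,0,-0.3,85],[25,-55,0,0,85],[20,-58,0,0,85],[15,-60,0,0,85],[15,-60,0,0,85],[10,-60,0,0,85]]]'
```

```text
yel 107 [331.9 202.2] [array([609., -23., 126.]), array([620., -25.,  84.])]
yel 126 [324.9 232.9] [array([530.,  -4., 126.]), array([539.,  -6.,  84.])]
yel 110 [322.3 245.5] [array([498.,   3., 126.]), array([506.,   2.,  84.])]
red 34 [477.  239.1] [ 525. -403.   50.]
red 70 [468.6 284.1] [ 407. -374.   50.]
blue 35 [424.1 227. ] [ 558. -267.   50.]
blue 69 [415.3 271.2] [ 442. -239.   50.]
time_s: 2.4
eef_pos: [0.3801, 0.1222, 0.3126]
eef_rot: [0.001, 0.127, 0.992, 0.0]
wrist_force: [1.3, -0.3, 0.1]
opening: 0.994
```

View pics/crop1.png

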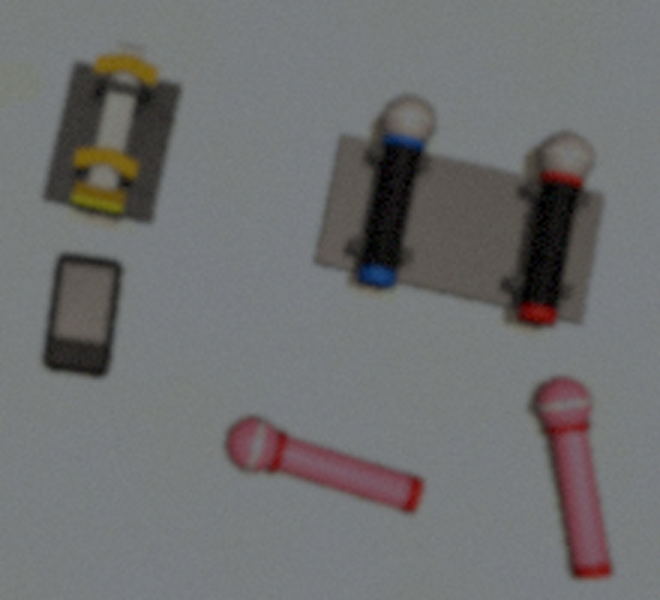

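```bash
python3 -m pendant '[[[10,-60,0,0,85],[10,-60,0,0,85],[10,-60,0,0,85],[10,-60,0,0,85],[10,-60,0,0,85],[10,-60,0,0,85],[10,-60,-10,0,85],[10,-60,-30,0.6,85]]]'; python3 -m pendant '[[[10,-32,-50,0,85],[0,0,-20,0,85],[0,0,0,0,85]]]'
python3 - <<'E'
from h import *
c=cam('wrist','w1.png')
for t in('mic_red','mic_red_head','mic_blue','rack'): find(c,'wrist',t)
o=monitor.get_obs(); print(o['eef_pos'],o['eef_rot'],o['q'])
E
```

```text
time_s: 3.4
eef_pos: [0.4598, -0.3543, 0.2759]
eef_rot: [0.002, 0.122, 0.993, -0.001]
wrist_force: [0.9, -0.1, 0.5]
opening: 0.994
time_s: 3.78
eef_pos: [0.4682, -0.3817, 0.2028]
eef_rot: [-0.002, 0.122, 0.993, 0.002]
wrist_force: [-0.1, 0.9, -0.0]
opening: 0.996
wrist mic_red [ 469 -390   48] conf 0.79 pix [315 223] 
wrist mic_red_head [ 540 -409   56] conf 0.85 pix [313 301] 
wrist mic_red_head [ 332 -400   24] conf 0.77 pix [262  64] 
wrist mic_red_head [ 512 -256   53] conf 0.71 pix [473 235] 
wrist mic_blue [ 505 -256   48] conf 0.87 pix [470 226] 
wrist rack [ 491 -322    2] conf 0.59 pix [386 215] 
wrist rack [ 510 -257   52] conf 0.50 pix [472 232] 
[ 0.47003817 -0.38322953  0.20723787] [ 0.00150323  0.12136408  0.99260594 -0.00139707] [-8.79512961e-01  2.68166078e-01  1.55194222e+00  3.83156695e-05
  1.31738012e+00 -2.20699029e+00]
```

View pics/w1.png

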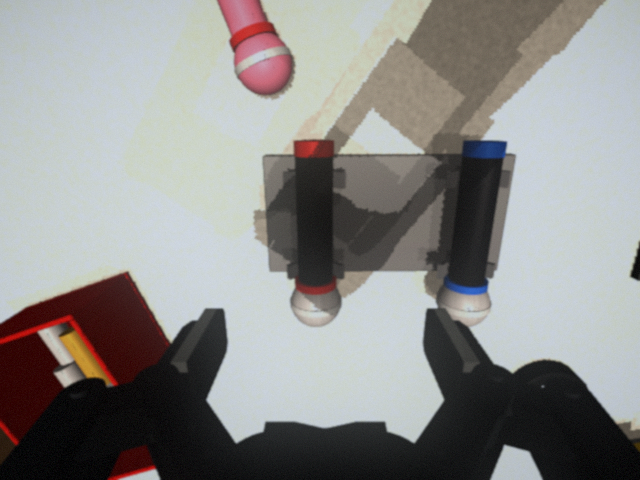

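```bash
python3 -m pendant '[[[-1,-7,-30,0,85],[0,0,-40,0,85],[0,0,-40,0,85],[0,0,-40,0,85],[0,0,-22,0,85],[0,0,0,0,85]]]'
python3 -m pendant '[[[0,0,0,0,10],[0,0,0,0,10],[0,0,0,0,10],[0,0,0,0,10],[0,0,0,0,10],[0,0,0,0,10]]]'
```

```text
time_s: 4.78
eef_pos: [0.4677, -0.3892, 0.032]
eef_rot: [-0.001, 0.122, 0.993, 0.001]
wrist_force: [-0.7, -0.0, 0.3]
opening: 0.994
time_s: 5.52
eef_pos: [0.4686, -0.3908, 0.0341]
eef_rot: [0.001, 0.122, 0.993, -0.001]
wrist_force: [-2.0, 1.2, 5.4]
opening: 0.355
```

```bash
python3 -m pendant '[[[0,0,15,0,10],[0,0,30,0,10],[0,0,40,0,10],[0,0,40,0,10],[0,0,25,0,10],[0,0,0,0,10]]]'
python3 -m pendant '[[[13,45,0,0,10],[15,50,0,0,10],[15,50,0,0,10],[15,50,0,0,10],[15,50,0,0,10],[15,50,0,0,10],[15,50,0,0,10],[10,30,0,0,10]]]'
python3 -m pendant '[[[0,0,0,0,10],[0,0,0,0,10]]]'
python3 - <<'E'
from h import *
for n in('wrist','side','top'):
    c=cam(n,n+'2.png')
    for t in('mic_red','mic_red_head','cradle_v','cradle'): find(c,n,t,2)
o=monitor.get_obs(); print(o['eef_pos'],o['eef_rot'],o['wrist_force'],o['opening'])
E
```

```text
time_s: 6.28
eef_pos: [0.469, -0.3913, 0.1858]
eef_rot: [0.002, 0.122, 0.993, -0.002]
wrist_force: [0.4, -0.3, -2.1]
opening: 0.353
time_s: 7.28
eef_pos: [0.5801, -0.0124, 0.1807]
eef_rot: [-0.002, 0.121, 0.993, 0.0]
wrist_force: [0.5, 0.4, -2.2]
opening: 0.352
time_s: 7.52
eef_pos: [0.5802, -0.0154, 0.1814]
eef_rot: [-0.001, 0.122, 0.993, -0.0]
wrist_force: [-1.4, -0.4, -3.0]
opening: 0.354
wrist mic_red [577 -15 194] conf 0.89 pix [322 318] 
side mic_red [ 277 -202   14] conf 0.86 pix [404 256] 
side mic_red [578 -14 196] conf 0.76 pix [298 226] 
side mic_red_head [ 299 -132   22] conf 0.94 pix [393 266] 
side mic_red_head [ 330 -400   22] conf 0.85 pix [403 217] 
side cradle_v [570 -13 104] conf 0.89 pix [301 250] 
side cradle_v [571 -13  -3] conf 0.79 pix [301 275] 
side cradle [570 -13 104] conf 0.89 pix [301 250] 
side cradle [571 -13  -3] conf 0.79 pix [301 275] 
top mic_red [ 261 -412   21] conf 0.87 pix [484 342] 
top mic_red [ 279 -206   19] conf 0.71 pix [404 336] 
top mic_red_head [ 336 -395   23] conf 0.90 pix [476 313] 
top mic_red_head [444 189  -2] conf 0.25 pix [252 275] 
top cradle_v [573 -16   1] conf 0.59 pix [328 227] 
top cradle_v [519 327 238] conf 0.23 pix [182 230] 
top cradle [573 -16   1] conf 0.59 pix [328 227] 
top cradle [519 327 238] conf 0.23 pix [182 230] 
[ 0.58105316 -0.01513285  0.18263583] [ 6.54757257e-06  1.21866881e-01  9.92546454e-01 -5.41167924e-06] [-0.02971227 -0.81599765 -2.54966325] 0.3544534913187725
```

View pics/wrist2.png

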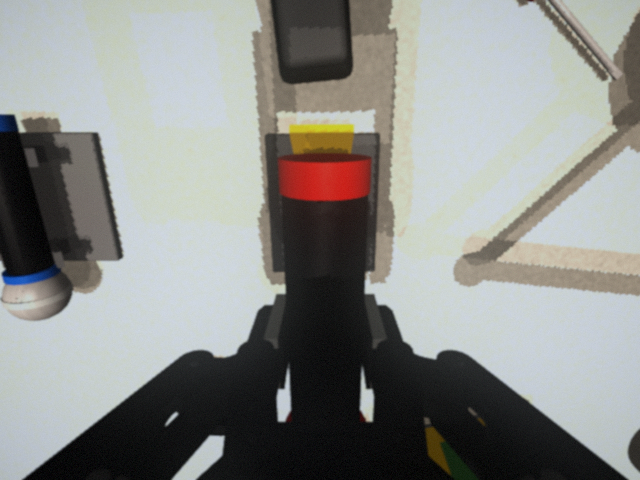

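```bash
python3 -m pendant '[[[0,-1,-30,0,10],[0,0,-25,0,10],[0,0,-8,0,10],[0,0,0,0,10]]]'; python3 -m pendant '[[[0,0,-3,0,10],[0,0,-3,0,10],[0,0,0,0,10]]]'; python3 -m pendant '[[[0,0,-3,0,10],[0,0,0,0,10]]]'
```

```text
time_s: 8.78
eef_pos: [0.5809, -0.0161, 0.1195]
eef_rot: [-0.0, 0.122, 0.993, 0.0]
wrist_force: [-0.6, -0.4, -1.9]
opening: 0.355
time_s: 9.15
eef_pos: [0.582, -0.0167, 0.1149]
eef_rot: [0.001, 0.122, 0.993, -0.0]
wrist_force: [-0.8, -2.1, 1.8]
opening: 0.357
time_s: 9.4
eef_pos: [0.582, -0.0172, 0.1124]
eef_rot: [0.001, 0.122, 0.993, -0.001]
wrist_force: [-3.6, -3.2, 8.4]
opening: 0.356
```

```bash
python3 -m pendant '[[[0,-1,-3,0,10],[0,0,0,0,10]]]'; python3 -m pendant '[[[0,0,-3,0,10],[0,0,0,0,10]]]'; python3 -m pendant '[[[0,0,-3,0,10],[0,0,0,0,10]]]'
python3 - <<'E'
from h import *
c=cam('side','side3.png',(250,200,350,300),6)
find(c,'side','mic_red',2);find(c,'side','mic_red_head',2)
print(monitor.get_obs()['torque'])
E
```

```text
time_s: 9.65
eef_pos: [0.5817, -0.0173, 0.1095]
eef_rot: [0.001, 0.122, 0.993, -0.0]
wrist_force: [-5.7, 0.3, 10.0]
opening: 0.355
time_s: 9.9
eef_pos: [0.5814, -0.0173, 0.1064]
eef_rot: [0.001, 0.122, 0.993, -0.0]
wrist_force: [-7.1, -0.4, 10.8]
opening: 0.359
time_s: 10.15
eef_pos: [0.5814, -0.0173, 0.1032]
eef_rot: [0.001, 0.122, 0.993, -0.0]
wrist_force: [-5.5, -0.1, 10.8]
opening: 0.353
side mic_red [583 -15 120] conf 0.87 pix [297 244] 
side mic_red_head [651 -38 139] conf 0.88 pix [280 231] 
side mic_red_head [ 297 -133   17] conf 0.84 pix [393 267] 
[-0.04118505  0.49112706 -0.09328747]
```

View pics/side3.png

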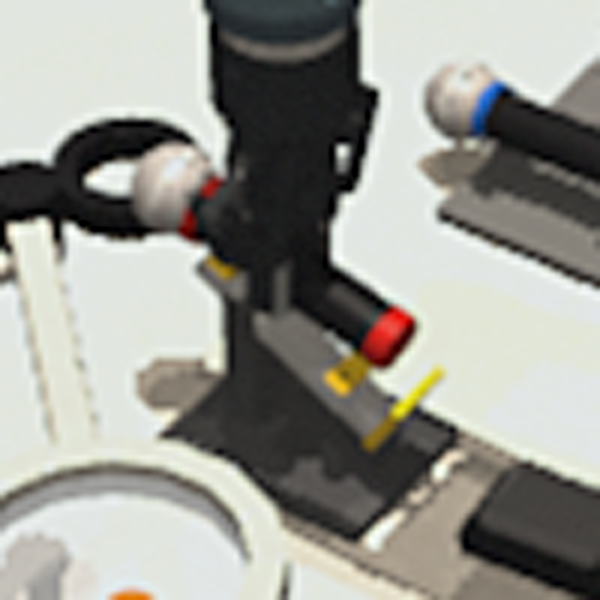

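```bash
python3 -m pendant '[[[0,0,-3,0,10],[0,0,0,0,10]]]'; python3 -m pendant '[[[0,0,-3,0,10],[0,0,0,0,10]]]'; python3 -m pendant '[[[0,0,-2,0,10],[0,0,0,0,10]]]';  python3 -m pendant '[[[0,0,-2,0,10],[0,0,0,0,10]]]'
```

```text
time_s: 10.55
eef_pos: [0.5814, -0.0173, 0.1001]
eef_rot: [0.001, 0.122, 0.993, -0.0]
wrist_force: [-3.7, 0.3, 8.5]
opening: 0.357
time_s: 10.8
eef_pos: [0.5816, -0.0174, 0.0972]
eef_rot: [0.001, 0.122, 0.993, -0.0]
wrist_force: [-5.0, -0.1, 9.2]
opening: 0.355
time_s: 11.05
eef_pos: [0.5818, -0.0174, 0.0958]
eef_rot: [0.001, 0.122, 0.993, -0.0]
wrist_force: [-6.1, -0.4, 13.6]
opening: 0.352
time_s: 11.3
eef_pos: [0.582, -0.0175, 0.094]
eef_rot: [0.001, 0.122, 0.993, -0.0]
wrist_force: [-6.3, -0.8, 13.2]
opening: 0.354
```

```bash
python3 -m pendant '[[[0,0,-2,0,10],[0,0,0,0,10]]]'; python3 -m pendant '[[[-3,1,-2,0,10],[0,0,0,0,10]]]'; python3 -m pendant '[[[-3,0.5,-2,0,10],[0,0,0,0,10]]]'
python3 - <<'E'
from h import *
c=cam('side','side4.png',(250,200,350,300),6)
find(c,'side','mic_red',2);find(c,'side','mic_red_head',2)
E
```

```text
time_s: 11.55
eef_pos: [0.5822, -0.0176, 0.0925]
eef_rot: [0.001, 0.122, 0.993, -0.0]
wrist_force: [-7.4, -0.7, 15.7]
opening: 0.355
time_s: 11.8
eef_pos: [0.5822, -0.0177, 0.0925]
eef_rot: [0.005, 0.122, 0.993, -0.001]
wrist_force: [-1.9, -2.1, 18.2]
opening: 0.353
time_s: 12.05
eef_pos: [0.5813, -0.0175, 0.0918]
eef_rot: [0.007, 0.122, 0.993, -0.001]
wrist_force: [2.5, -2.7, 21.4]
opening: 0.358
side mic_red [578 -18 112] conf 0.95 pix [299 246] 
side mic_red [ 256 -403   20] conf 0.70 pix [424 221] 
side mic_red_head [ 302 -134   17] conf 0.90 pix [392 266] 
side mic_red_head [642 -33 150] conf 0.81 pix [281 229]
```

View pics/side4.png

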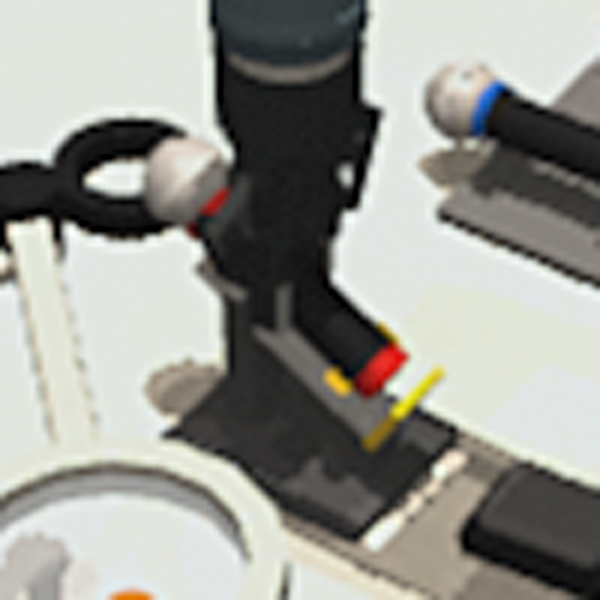

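```bash
python3 -m pendant '[[[-3,1,-1,0,10],[0,0,0,0,10]]]'; python3 -m pendant '[[[-3,0.5,-1,0,10],[0,0,0,0,10]]]'; python3 -m pendant '[[[-2,0.5,-1,0,10],[0,0,0,0,10]]]'
```

```text
time_s: 12.45
eef_pos: [0.5766, -0.0162, 0.0892]
eef_rot: [0.005, 0.122, 0.993, -0.001]
wrist_force: [0.5, -2.4, 15.5]
opening: 0.355
time_s: 12.7
eef_pos: [0.5723, -0.0151, 0.0868]
eef_rot: [0.004, 0.122, 0.993, -0.001]
wrist_force: [0.4, -2.3, 11.3]
opening: 0.356
time_s: 12.95
eef_pos: [0.5707, -0.0147, 0.0859]
eef_rot: [0.004, 0.122, 0.993, -0.001]
wrist_force: [1.0, -0.9, 10.1]
opening: 0.353
```

```bash
python3 -m pendant '[[[-2,0.5,-1,0,10],[0,0,0,0,10]]]'; python3 -m pendant '[[[-2,0.5,-1,0,10],[0,0,0,0,10]]]'
python3 - <<'E'
from h import *
c=cam('side','side5.png',(250,200,350,300),6)
find(c,'side','mic_red',2);find(c,'side','mic_red_head',2)
E
```

```text
time_s: 13.2
eef_pos: [0.5707, -0.0147, 0.0859]
eef_rot: [0.007, 0.122, 0.993, -0.001]
wrist_force: [6.2, -2.2, 10.0]
opening: 0.354
time_s: 13.45
eef_pos: [0.5708, -0.0147, 0.0859]
eef_rot: [0.009, 0.122, 0.992, -0.001]
wrist_force: [9.8, -3.2, 9.8]
opening: 0.353
side mic_red [569 -14 102] conf 0.94 pix [301 250] 
side mic_red [ 278 -204   16] conf 0.57 pix [404 255] 
side mic_red_head [ 300 -130   19] conf 0.77 pix [392 267] 
side mic_red_head [632 -31 144] conf 0.76 pix [284 232]
```

View pics/side5.png

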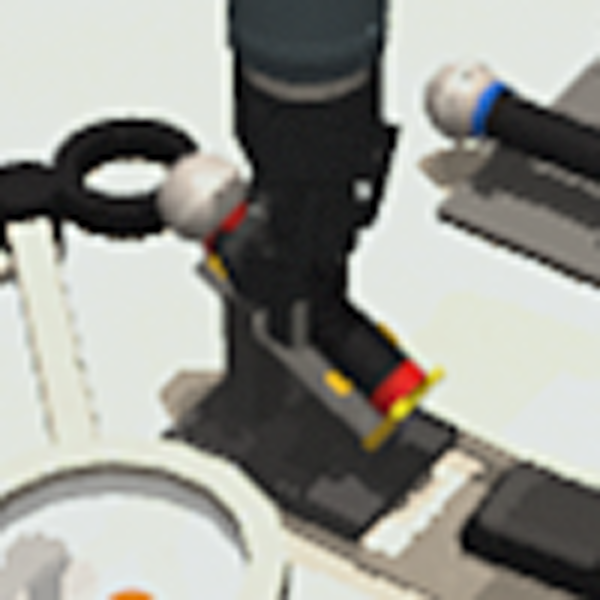

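```bash
python3 -m pendant '[[[4,-1,1,0,10],[0,0,0,0,10],[0,0,0,0,40],[0,0,0,0,60],[0,0,0,0,85],[0,0,0,0,85],[0,0,0,0,85]]]'; python3 -m pendant '[[[0,0,20,0,85],[0,0,40,0,85],[0,0,50,0,85],[0,0,60,0,85],[0,0,60,0,85],[0,0,30,0,85],[0,0,0,0,85]]]'
python3 - <<'E'
from h import *
for n in('side','top','wrist'):
    c=cam(n,n+'6.png',(250,200,350,300) if n=='side' else None,6 if n=='side' else 1)
    for t in ('mic_red','mic_red_head','upper_arm','mag_elbow','lens','handle'): find(c,n,t,2)
E
```

```text
time_s: 14.48
eef_pos: [0.5669, -0.0136, 0.0814]
eef_rot: [-0.0, 0.122, 0.993, 0.0]
wrist_force: [-0.4, 0.2, 0.7]
opening: 0.998
time_s: 15.35
eef_pos: [0.5683, -0.0139, 0.3449]
eef_rot: [0.003, 0.122, 0.993, -0.0]
wrist_force: [0.4, 0.6, -0.1]
opening: 0.996
side mic_red [573 -16 105] conf 0.94 pix [300 249] 
side mic_red [ 257 -405   22] conf 0.94 pix [424 221] 
side mic_red_head [ 331 -398   25] conf 0.94 pix [403 217] 
side mic_red_head [631 -29 145] conf 0.68 pix [284 232] 
side upper_arm [701 234 213] conf 0.55 pix [222 263] 
side mag_elbow [659 114 230] conf 0.71 pix [254 236] 
side mag_elbow [448 188  -3] conf 0.52 pix [315 329] 
side lens [518 324 238] conf 0.59 pix [269 295] 
side handle [476 398 281] conf 0.88 pix [271 308] 
top mic_red [569 -15 109] conf 0.84 pix [329 219] 
top mic_red [ 261 -408   21] conf 0.80 pix [482 342] 
top mic_red_head [ 296 -131   27] conf 0.68 pix [375 329] 
top mic_red_head [ 335 -393   23] conf 0.62 pix [475 313] 
top upper_arm [703 234 217] conf 0.73 pix [225 156] 
top mag_elbow [658 119 232] conf 0.91 pix [273 172] 
top lens [518 326 240] conf 0.75 pix [183 230] 
top handle [478 394 281] conf 0.92 pix [148 244] 
wrist mic_red [572 -15 102] conf 0.78 pix [324 204] 
wrist mic_red [631 -31 144] conf 0.35 pix [323 269] 
wrist mic_red_head [632 -29 144] conf 0.62 pix [325 269] 
wrist mag_elbow [660 114 233] conf 0.73 pix [503 305] 
wrist lens [573 -13   1] conf 0.65 pix [326 187] 
wrist lens [632 -27 145] conf 0.56 pix [326 269]
```

View pics/side6.png

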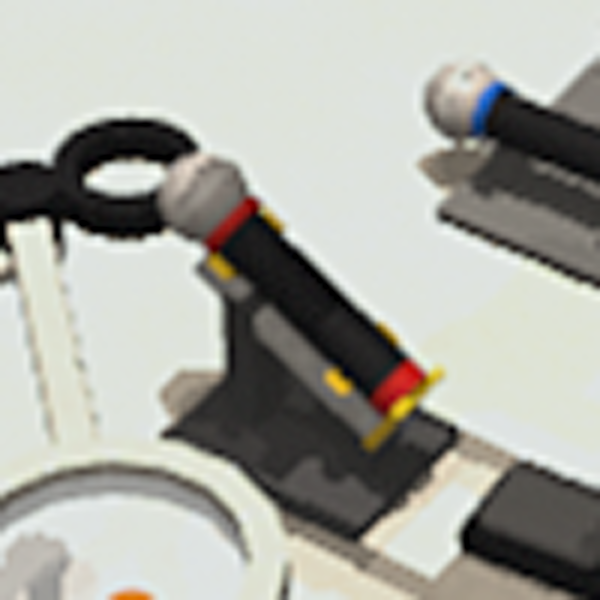

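```bash
cat > mag.py <<'E'
from h import *
from scipy.optimize import least_squares
def fk(p):
    sx,sy,a,b=p; S=np.array([sx,sy]); u=np.array([np.cos(a),np.sin(a)]); v=np.array([np.cos(a-b),np.sin(a-b)])
    E=S+250*u; return S,S+125*u,E,E+250*v,E+335*v
def fit(U,E,L,K): return least_squares(lambda p:np.concatenate([x-y for x,y in zip(fk(p)[1:],map(np.array,(U,E,L,K)))]),[752,344,-1.96,2.15]).x
def ik(S,T):
    d=np.array(T)-S; r=np.hypot(*d); b=np.pi-2*np.arcsin(r/500); a=np.arctan2(d[1],d[0])+b/2
    return a,b
E
python3 - <<'E'
from mag import *
p=fit((703.5,233),(659,117),(517,325),(477,396)); print(p,[x.round() for x in fk(p)])
a,b=ik(p[:2],(632,-29.5)); print(a,b,[x.round() for x in fk([*p[:2],a,b])])
for s in np.linspace(0,1,9):  # straight knob path: joint check
    K=np.array(fk(p)[4])*(1-s)+s*np.array(fk([*p[:2],a,b])[4]); d=K-p[:2]; r=np.hypot(*d)
    bb=np.pi-np.arccos((250**2+335**2-r*r)/(2*250*335)); aa=np.arctan2(d[1],d[0])%(2*np.pi)-2*np.pi+np.arctan2(335*np.sin(bb),250+335*np.cos(bb)); print(K.round(),round(aa,2),round(bb,2),fk([*p[:2],aa,bb])[2].round(),fk([*p[:2],aa,bb])[4].round())
E
python3 -m pendant '[[[-8,50,10,0,85],[-12,55,0,0,85],[-12,55,0,0,85],[-12,55,0,0,85],[-12,55,0,0,85],[-12,55,0,0,85],[-12,55,0,0,85],[-10,30,0,0,85]]]'
```

```text
[748.72732523 349.57467923  -1.94088805   2.18878671] [array([749., 350.]), array([704., 233.]), array([658., 117.]), array([521., 325.]), array([474., 396.])]
-1.214889003312971 1.3092412540729002 [array([749., 350.]), array([792., 232.]), array([836., 115.]), array([632., -29.]), array([563., -79.])]
[474. 396.] -1.94 2.19 [658. 117.] [474. 396.]
[485. 337.] -1.67 2.25 [723. 101.] [485. 337.]
[496. 277.] -1.44 2.25 [781. 102.] [496. 277.]
[507. 218.] -1.26 2.2 [825. 111.] [507. 218.]
[518. 159.] -1.15 2.1 [851. 122.] [518. 159.]
[529.  99.] -1.09 1.96 [863. 127.] [529.  99.]
[541.  40.] -1.09 1.78 [864. 128.] [541.  40.]
[552. -19.] -1.13 1.57 [855. 123.] [552. -19.]
[563. -79.] -1.21 1.31 [836. 115.] [563. -79.]
time_s: 17.4
eef_pos: [0.4759, 0.3989, 0.3514]
eef_rot: [-0.0, 0.121, 0.993, 0.0]
wrist_force: [-0.0, -0.3, 0.1]
opening: 0.996
```

```bash
python3 - <<'E'
from mag import *
c=cam('top'); P=ray(c,313,131,0)
for z in np.arange(.05,.3,.02):
    Q=[P[0],P[1],z]; print(round(z,2),pix(c,Q).round(),end=' ')
print(P, ray(c,261,131,0))
c=cam('wrist','w7.png'); find(c,'wrist','handle',2); find(c,'wrist','lens',1)
print(monitor.get_obs()['eef_pos'])
E
```

```text
0.05 [313. 124.] 0.07 [313. 122.] 0.09 [313. 119.] 0.11 [313. 116.] 0.13 [313. 113.] 0.15 [313. 110.] 0.17 [313. 107.] 0.19 [313. 103.] 0.21 [313. 100.] 0.23 [314.  97.] 0.25 [314.  93.] 0.27 [314.  89.] 0.29 [314.  86.] [0.84676766 0.02058653 0.        ] [0.84855363 0.16622272 0.        ]
wrist handle [478 398 280] conf 0.69 pix [319 260] 
wrist lens [522 323 242] conf 0.95 pix [245 310] 
[0.47682883 0.39650164 0.35139356]
```

View pics/w7.png

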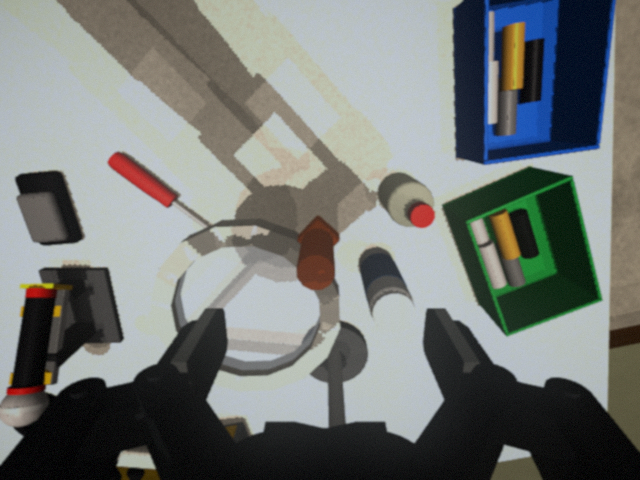

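```bash
python3 -m pendant '[[[0,0,-30,0,85],[0,0,-40,0,85],[0,0,-18,0,85],[0,0,0,0,85]]]'; python3 -m pendant '[[[0,0,0,0,40],[0,0,0,0,20],[0,0,0,0,10],[0,0,0,0,10],[0,0,0,0,10],[0,0,0,0,10]]]'
```

```text
time_s: 18.1
eef_pos: [0.477, 0.3952, 0.2625]
eef_rot: [-0.001, 0.123, 0.992, -0.001]
wrist_force: [-0.2, -0.1, -0.2]
opening: 0.995
time_s: 18.85
eef_pos: [0.4774, 0.3965, 0.2645]
eef_rot: [0.001, 0.122, 0.993, 0.0]
wrist_force: [-0.0, 0.7, 5.2]
opening: 0.265
```

```bash
python3 -m pendant '[[[2,-8,0,0,10],[3,-15,0,0,10],[4,-20,0,0,10],[4,-20,0,0,10],[4,-20,0,0,10],[4,-20,0,0,10]]]';python3 -m pendant '[[[4,-20,0,0,10],[4,-20,0,0,10],[4,-20,0,0,10],[4,-20,0,0,10],[4,-20,0,0,10],[4,-20,0,0,10],[4,-20,0,0,10],[4,-20,0,0,10]]]'
```

```text
time_s: 19.6
eef_pos: [0.4979, 0.2934, 0.2645]
eef_rot: [0.0, 0.122, 0.993, 0.001]
wrist_force: [-0.6, 2.2, 6.1]
opening: 0.264
time_s: 20.6
eef_pos: [0.5306, 0.1331, 0.2645]
eef_rot: [0.001, 0.122, 0.993, 0.0]
wrist_force: [-1.1, 1.7, 5.8]
opening: 0.263
```

```bash
python3 -m pendant '[[[3,-20,0,0,10],[3,-20,0,0,10],[3,-20,0,0,10],[3,-20,0,0,10],[3,-20,0,0,10],[3,-20,0,0,10],[3,-20,0,0,10],[3,-20,0,0,10]]]';python3 -m pendant '[[[3,-20,0,0,10],[3,-15,0,0,10],[2,-12,0,0,10],[0,0,0,0,10],[0,0,0,0,10]]]'
python3 - <<'E'
from mag import *
for n in('side','top'):
    c=cam(n,n+'8.png',(240,150,400,290) if n=='side' else (250,100,450,260),4)
    for t in ('mic_red','mic_red_head','upper_arm','mag_elbow','lens','handle'): find(c,n,t,2)
print(monitor.get_obs()['eef_pos'],monitor.get_obs()['wrist_force'])
E
```

```text
time_s: 21.6
eef_pos: [0.5549, -0.0273, 0.2644]
eef_rot: [0.001, 0.122, 0.993, 0.0]
wrist_force: [3.5, 2.6, 6.6]
opening: 0.262
time_s: 22.22
eef_pos: [0.5624, -0.0749, 0.2644]
eef_rot: [0.001, 0.122, 0.993, -0.001]
wrist_force: [0.4, -1.7, 6.5]
opening: 0.264
side mic_red [ 279 -204   13] conf 0.71 pix [404 256] 
side mic_red [568 -13 101] conf 0.63 pix [301 250] 
side mic_red_head [ 299 -130   18] conf 0.98 pix [392 267] 
side mic_red_head [ 330 -401   20] conf 0.86 pix [403 217] 
side upper_arm [790 237 215] conf 0.97 pix [192 256] 
side upper_arm [ 489 -320   -1] conf 0.32 pix [354 225] 
side mag_elbow [833 119 231] conf 0.86 pix [200 223] 
side lens [626 -26 236] conf 0.74 pix [284 209] 
side handle [558 -75 279] conf 0.73 pix [311 193] 
top mic_red [ 261 -412   22] conf 0.81 pix [484 342] 
top mic_red [ 276 -204   22] conf 0.56 pix [403 337] 
top mic_red_head [ 335 -396   23] conf 0.84 pix [476 313] 
top mic_red_head [ 295 -130   27] conf 0.78 pix [374 329] 
top upper_arm [792 235 216] conf 0.61 pix [225 121] 
top mag_elbow [834 118 235] conf 0.88 pix [273 101] 
top mag_elbow [569 -14  -1] conf 0.39 pix [327 228] 
top lens [629 -21 241] conf 0.66 pix [333 182] 
top lens [571 -14 106] conf 0.18 pix [328 218] 
top handle [565 -76 279] conf 0.76 pix [358 204] 
[ 0.56223495 -0.07477489  0.26433528] [ 0.32449469 -0.79754722  6.06715898]
```

View pics/top8.png

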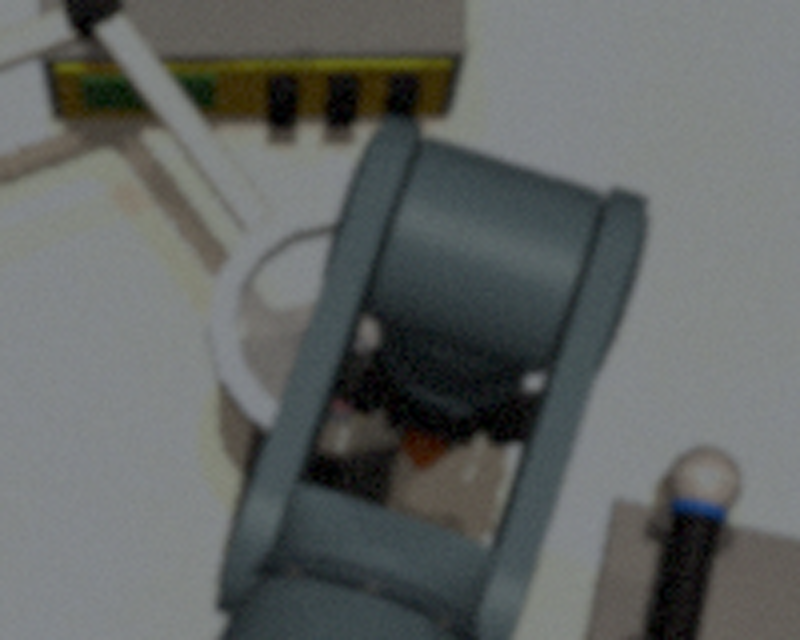

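```bash
python3 -m pendant '[[[1,-4,0,0,10],[0,0,0,0,10],[0,0,0,0,40],[0,0,0,0,70],[0,0,0,0,85],[0,0,0,0,85],[0,0,0,0,85]]]';python3 -m pendant '[[[0,0,20,0,85],[0,0,40,0,85],[0,0,40,0,85],[-60,0,10,0,85],[-60,0,0,0,85],[-60,0,0,0,85],[-30,-40,0,0,85],[0,-50,0,0,85]]]'
python3 - <<'E'
from mag import *
for n in('side','top','wrist'):
    c=cam(n,n+'9.png',(290,150,390,250) if n=='top' else None, 6 if n=='top' else 1)
    for t in ('mic_red','mic_red_head','upper_arm','mag_elbow','lens','handle'): find(c,n,t,2)
    if n=='top': print('expect head',pix(c,[.632,-.0295,.143]))
E
```

```text
time_s: 23.8
eef_pos: [0.563, -0.0777, 0.2635]
eef_rot: [-0.0, 0.122, 0.993, -0.0]
wrist_force: [0.1, -0.8, 0.0]
opening: 1.001
time_s: 24.8
eef_pos: [0.3518, -0.1679, 0.3748]
eef_rot: [0.002, 0.121, 0.993, -0.001]
wrist_force: [0.5, -0.2, 0.5]
opening: 0.996
side mic_red [574 -11 104] conf 0.97 pix [299 250] 
side mic_red [ 504 -254   53] conf 0.70 pix [345 223] 
side mic_red_head [ 330 -400   21] conf 0.77 pix [403 217] 
side mic_red_head [634 -31 144] conf 0.69 pix [283 232] 
side upper_arm [792 234 216] conf 0.76 pix [192 255] 
side mag_elbow [833 121 232] conf 0.58 pix [199 223] 
side lens [628 -31 236] conf 0.80 pix [284 208] 
side lens [833 116 233] conf 0.23 pix [200 222] 
side handle [559 -79 281] conf 0.81 pix [311 192] 
top mic_red [570 -14 107] conf 0.97 pix [328 219] 
top mic_red [ 261 -411   22] conf 0.81 pix [484 342] 
top mic_red_head [ 332 -397   21] conf 0.72 pix [476 314] 
top mic_red_head [630 -27 238] conf 0.60 pix [335 181] 
top upper_arm [795 232 218] conf 0.88 pix [227 120] 
top mag_elbow [830 117 233] conf 0.59 pix [274 103] 
top lens [632 -25 237] conf 0.78 pix [334 181] 
top handle [571 -80 281] conf 0.73 pix [360 201] 
top handle [794 232 217] conf 0.50 pix [227 120] 
expect head [334.46441158 191.49119598]
wrist mic_red [ 256 -408   19] conf 0.70 pix [140 156] 
wrist mic_red [571 -13 103] conf 0.67 pix [473 320] 
wrist mic_red_head [ 303 -131   23] conf 0.90 pix [341 140] 
wrist mic_red_head [ 330 -396   25] conf 0.64 pix [167 205] 
wrist upper_arm [630 -30 243] conf 0.40 pix [516 445] 
wrist lens [630 -31 245] conf 0.74 pix [516 446]
```

View pics/top9.png

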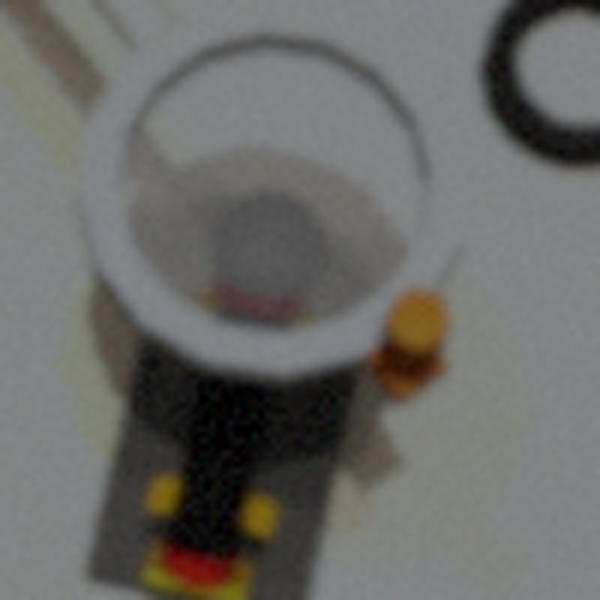

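```bash
python3 - <<'E'
from h import *
c=cam('top')
for p,z in(((335.3,181.8),.238),((335,190.8),.143)): print((1000*ray(c,*p,z)).round())
for t in 'mic_blue spray_can white_bottle tape_roll screwdriver mouse'.split(): find(c,'top',t,1)
print(order.hand_in())
E
```

```text
[630. -28. 238.]
[634. -31. 143.]
top mic_blue [ 503 -254   50] conf 0.72 pix [420 248] 
top spray_can [604 448   2] conf 0.58 pix [157 217] 
top white_bottle [509 500   1] conf 0.87 pix [136 252] 
top tape_roll [ 752 -183    0] conf 0.63 pix [387 163] 
top screwdriver [569 -15   1] conf 0.69 pix [327 228] 
top mouse [415  15  -2] conf 0.78 pix [317 285] 
the job is handed in; nothing more can be done
None
```

The red-ringed microphone is in the yellow cradle with its tail on the foot stop and its grille uppermost. The magnifier lens stands over the grille, and I handed the job in at about 25 s.

- **Microphone:** The moves cannot lean the tool. I held the microphone level and let the cradle turn it in the grip until it lay in both V's. Then I slid it down to the foot stop and let go. After release it was seen at about (572, -15, 105) mm, against the cradle origin at about (572, -14, 105). The highest wrist force I read at the end of a move was about 22 N.
- **Magnifier:** I moved it by the knob, let go and backed the arm away. Different views put the lens centre at about (630, -29) mm and the grille at about (632, -30). My own pixel check gave (630, -28) and (634, -31). The offset is about 2 to 5 mm, near the limit of the measurement.
- **Everything else:** The blue-ringed microphone, spray can, bottle, tape roll and mouse were found within 3 mm of where they started.
- **Check that disagreed:** In the last look the network placed the screwdriver on the cradle, which I take as a false detection. It was never near the path of the arm, but I did not confirm its position separately.

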